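Load the bangle roller's form rolls

ROBOT

A 6-joint arm with a two-finger parallel gripper is mounted at the origin on the work surface. World frame = base frame: x ahead of the robot, y to its left, z up, the work surface at z = 0. Lengths are in m, angles in degrees, forces in N, time in s.
With the tool pointing down it reaches from about 0.4 to 0.825 m from the base axis. Payload 7 kg.
Tool frame: the origin (TCP) lies midway between the tips of the shut fingers; the grasp point (between the pads) lies 19 mm behind it; z points along the fingers, y is the line along which they close (so a half turn about z gives the same grasp; the last joint's range is limited). The gripper opens to 88 mm and grips with 3 to 60 N. Pads are 19 mm wide; open, the fingers measure 130 mm over their backs; the gripper's body (78 mm by 193 mm) begins 47 mm behind the grasp point.
Start: joints at [87.726, 20.546, 0.682, 0, -70.136, -16.507], TCP at [0.217, 0.639, 0.227] pointing down, gripper open.
Joint ranges: [-176.03, 176.03], [-82.01, 121.73], [-58.28, 71.71], [-173.87, 95.51], [-174.79, -0.11], [-173.66, 173.66]. Speed limits (degrees/s): [136.94, 136.94, 172.46, 180, 180, 180].

INTERFACE

Orientations are given as [roll, pitch, yaw] about the fixed x, y, z axes, in that order (R = Rz(yaw) Ry(pitch) Rx(roll)).
In Python, from plant import ctrl gives the robot as it stands. The module is installed in compiled form; this text tells all that it offers.
- The arm moves only by the tool play_rows, never from a script. Its argument "commands" is a list that holds one entry, the list of rows, each a list of 7 numbers: the turn, a rotation vector about the tool's x, y, z in rad, then the shift along the tool's x, y, z in cm, then the finger opening in cm, from 0 to 8.76. In form: [[[ax, ay, az, x, y, z, grip], ...]]. A call has 1 to 8 rows; each row is the pose to reach, as a shift and turn from the pose commanded when the call began, along the tool's axes at that moment; what a row does not reach only later rows make up. A row lasts 1/12 s, in which the tool goes at most 41.7 mm and 7.16 degrees, less where a joint would pass 70% of its speed; a pose out of reach is approached as far as the arm can. A call with a gripper value outside its range is refused whole. The fingers move at their own pace and stop on an object; the grip force is fixed at half the most. Time passes only in rows, so rows that repeat a pose let the fingers close. It gives the time, the measured TCP pose, the force, the opening and the grip force at its end, in the units of the state.
- ctrl.get_obs(): the state, without advancing time (a new reading comes with each control period).
- ctrl.snapshot(name): name is "side" or "top"; returns a dict with "color" (384x512x3 uint8, red, green, blue), "camera_matrix" (3x3 intrinsics, pixels), "k1" (the pictures are not rectified: a ray, as slopes to the right and down, at radius r is drawn at 1 + k1 r^2 times it, then the intrinsics apply), "origin" and "rotation" of the camera in the world. Camera axes: x right, y down, z forward; pixel columns grow to the right and rows downward; lengths in m; the calibration is good to about 2 mm. A picture is of the moment at which its call begins. There is no depth.
- ctrl.close_job(): hands the job in; it is judged then, once.
Trained networks look in a picture, given as the dict that the camera call returned (one of the last four; its "shot" number tells which), for a name from the list of things; names that differ only in an ending like _2 or _b are one class to them, and where a whole thing is asked for, a point or a joint stands for the part that bears it (a point fixed in the world has none). Each returns a list of dicts, best first, with "conf" (0 to 1); they miss things now and then, are a little off and sometimes report something else, mostly with a low value. They report only what shows in the picture. A call takes as long as a camera call. They do not tell look-alikes from the thing itself.
- ctrl.find_in(picture, name): "bbox" ([left, top, width, height] in pixels, round what is visible of it).
The state is a dict: "clock": time; "joint_pos": joint angles; "qvel": joint speeds; "tau": joint torques, N m; "tool_pos": TCP position; "orientation": TCP orientation; "force": force on the tool from outside, world axes, zero at the start; "moment": the same for the moment, N m; "opening": finger opening in m; "gripper_force": force on a finger pad.
Only numpy, scipy, OpenCV 4.12 (cv2) and the standard library are available. Lean on these libraries where they do the work, as an engineer would, in place of code of your own. Each camera call takes 0.05 s, during which the arm holds its last target. There are 200 camera calls.

TASK

On the bangle roller stand, seat the large form roll that has a nose on top face down, fully home on the stand's centring spigot, then seat the other large roll face down, fully home on the first one's nose, and finally swing the keeper bar all the way over the stack to its stop. Set the rolls down rather than dropping them, and leave the smaller roll and the silver rings where they are.

Things in the scene. Friction and masses are not known exactly. Their poses are not given: they have to be found in the camera images.
- stand: Roller stand, fixed: dark steel plate 16 mm thick. Origin: on the bench under the spigot's axis; x points along the plate from the spigot to the keeper's post, z up; the plate spans x -55 to +130 mm, y +-45 mm. The post (22 mm dia) stands at x = 88, y = 0 mm and carries the keeper bar.
- spigot (a point): Foot of the stand's centring spigot, on its axis, at the plate's top face, 16 mm above the bench. The spigot is a bright steel stub 28 mm in diameter and 10 mm high, its top 3 mm tapered to 22 mm. A roll is home when its underside is on the plate, origin at this point.
- lower_roll: Lower form roll, bright steel, the only one with a nose: flange 76 mm dia x 12 mm at the bottom, boss 40 mm dia x 20 mm on it, then the nose 28 mm dia x 10 mm (32 to 42 mm above the underside, top 3 mm tapered to 22 mm). Blind centre bore in the underside 30.5 mm dia, 12 mm deep. Origin: centre of the underside; z up; round, yaw is free. About 0.6 kg.
- upper_roll: Upper form roll, bright steel, no nose: flange 76 mm dia x 12 mm at the bottom, boss 40 mm dia x 20 mm on it, 32 mm high in all. Blind centre bore in the underside 30.5 mm dia, 12 mm deep. Origin: centre of the underside; z up; round, yaw is free. Home on the lower roll, its underside is 32 mm above the lower roll's underside. About 0.55 kg.
- small_roll: Smaller form roll, not wanted, leave it: bright steel, no nose, flange 56 mm dia x 12 mm at the bottom, boss 40 mm dia x 20 mm on it. Blind centre bore in the underside 30.5 mm dia, 12 mm deep. Origin: centre of the underside; z up; round, yaw is free.
- keeper (a joint): Keeper bar's hinge, vertical axis at x = 88, y = 0 mm of the stand. 0 rad = at its stop, bar pointing along the stand's -x over the spigot; grows to 2.1 as it swings away towards the stand's +y (clockwise from above). Bar: steel, 22 mm wide, 84 to 94 mm above the bench, 119 mm long, 4 mm over a seated stack. Slight friction (0.08 N m); it stays where left.
- keeper_peg (a point): Centre of the top of the keeper bar's wooden peg: upright, 12 mm in diameter, 110 mm from the post's axis, standing 30 mm above the bar, its top 124 mm above the bench. Push it sideways to swing the bar.
- bangle_a: Silver bangle lying flat, 66 mm in diameter, 16 mm high, origin at the centre of its underside. Leave it.
- bangle_b: Silver bangle lying flat, 66 mm in diameter, 22 mm high, origin at the centre of its underside. Leave it.
- finger_ring: Silver finger ring lying flat, 26 mm in diameter, 8 mm high, origin at the centre of its underside. Leave it.
Not all that is in view belongs to the job. What is shaped like the upper_roll but green is not meant.

How it is judged (in metres and radians):
On the way, in this order (a step that is already met when the one before it is completed fails the run):
1. the lower roll (with the nose) is home on the stand's spigot and let go (horizontal distance between lower_roll and spigot below 0.003 m and z of lower_roll in the frame of spigot between -0.003 and 0.002 m and angle between lower_roll's own z axis and vertical below 0.05 rad and contact force between the fingers and lower_roll below 0.1 N), for 0.2 s.
2. the upper roll is home on the lower roll's nose and let go (horizontal distance between lower_roll and spigot below 0.003 m and z of lower_roll in the frame of spigot between -0.003 and 0.002 m and angle between each of lower_roll, upper_roll's own z axis and vertical below 0.05 rad and horizontal distance between upper_roll and lower_roll below 0.003 m and z of upper_roll in the frame of lower_roll between 0.029 and 0.034 m and contact force between the fingers and upper_roll below 0.1 N), for 0.2 s.
3. the keeper bar is swung over the stack (horizontal distance between lower_roll and spigot below 0.003 m and z of lower_roll in the frame of spigot between -0.003 and 0.002 m and angle between each of lower_roll, upper_roll's own z axis and vertical below 0.05 rad and horizontal distance between upper_roll and lower_roll below 0.003 m and z of upper_roll in the frame of lower_roll between 0.029 and 0.034 m and value of joint keeper below 0.1 rad), for 0.2 s.
At the end, for the whole second after the job is handed in: Lower roll home on the spigot, upper roll home on the lower: each within 3 mm of the axis below it, underside within 2 mm of its seat, level within 0.05 rad, at rest; keeper within 0.1 rad of its stop. Small roll and silver rings within 30 mm of their start (all of step 3 and linear speed of each of lower_roll, upper_roll below 0.02 m/s); the robot touches nothing.
It fails at once if the small roll or a silver ring is moved by more than 30 mm (distance of any of small_roll, bangle_a, bangle_b, finger_ring from where it was at the start of the episode above 0.03 m).
It fails at once if a roll falls freely from more than about 20 mm (0.6 m/s with nothing holding it) ((linear speed of lower_roll above 0.6 m/s and contact force between the fingers and lower_roll below 0.05 N) or (linear speed of upper_roll above 0.6 m/s and contact force between the fingers and upper_roll below 0.05 N)).
It also fails if it takes over 72 s, if anything falls off the work surface, if the arm or the gripper's body presses on something with over 40 N, if the wrist force passes 120 N, or if a joint passes its speed limit or range.

## Working session

There is one attempt and no reset: what is moved stays moved. The work goes in short steps, Python scripts to look and compute and a tool call to move; the robot and the scene stay as the last step left them, time stands still between calls to the robot, and variables do not carry over. Pictures are saved under pics/ and viewed, at most 10 in all, crops included, and the job is handed in when it is done.

Besides the shell and the picture viewer there is one more tool, called as name(argument=value, ...) on one line, values as JSON. play_rows: Moves the arm, as the interface text tells. Its arguments: {"type":"object","properties":{"commands":{"type":"array","items":{"type":"array","items":{"type":"array","items":{"type":"number"}}}}},"required":["commands"]}

```bash
mkdir -p pics; cat > h.py <<'E'
import numpy as np, cv2
from plant import ctrl
def snap(name,fn=None):
    s=ctrl.snapshot(name)
    if fn: cv2.imwrite('pics/'+fn,s['color'][:,:,::-1])
    return s
def dist(s): return np.array([s['k1'],0,0,0,0],float)
def ray(s,uv):
    K=np.array(s['camera_matrix']);p=(np.array(uv,float)-K[:2,2])/[K[0,0],K[1,1]]
    q=p.copy()
    for _ in range(30): q=p/(1+s['k1']*(q@q))
    return np.array(s['rotation'])@np.r_[q,1]
def atz(s,uv,z):
    d=ray(s,uv);o=np.array(s['origin']);return o+d*(z-o[2])/d[2]
def proj(s,P):
    P=(np.atleast_2d(P)-s['origin'])@np.array(s['rotation']);q=P[:,:2]/P[:,2:]
    q=q*(1+s['k1']*(q**2).sum(1,keepdims=True));K=np.array(s['camera_matrix'])
    return q*[K[0,0],K[1,1]]+K[:2,2]
E
python3 - <<'E'
from h import *
a=snap('top','t0.png');b=snap('side','s0.png')
for n,s in(('top',a),('side',b)):
    print(n,np.round(s['origin'],3),np.round(s['rotation'],3).tolist(),s['camera_matrix'],s['k1'])
    for k in['stand','lower_roll','upper_roll','small_roll','keeper','keeper_peg','bangle_a','finger_ring']:
        print(k,[(np.round(d['bbox']).tolist(),round(d['conf'],2)) for d in ctrl.find_in(s,k)[:5]])
i=np.hstack([cv2.imread('pics/t0.png'),cv2.imread('pics/s0.png')])
E
```

```text
top [ 0.336 -0.143  1.222] [-171.822, 0.639, -89.175] [[444.54229214   0.         251.69207833]
 [  0.         444.54229214 187.82933342]
 [  0.           0.           1.        ]] -0.06346076704187309
stand [([138.0, 139.0, 70.0, 82.0], 0.56)]
lower_roll []
upper_roll [([359.0, 145.0, 26.0, 27.0], 0.91), ([330.0, 216.0, 26.0, 33.0], 0.89), ([232.0, 247.0, 26.0, 24.0], 0.82), ([239.0, 144.0, 32.0, 24.0], 0.71)]
small_roll [([244.0, 200.0, 15.0, 18.0], 0.85)]
keeper [([138.0, 140.0, 48.0, 26.0], 0.88)]
keeper_peg [([139.0, 140.0, 47.0, 27.0], 0.57)]
bangle_a []
finger_ring [([241.0, 146.0, 30.0, 23.0], 0.25)]
side [-0.063 -0.734  0.842] [-131.383, -1.012, -42.078] [[496.843371     0.         248.41289443]
 [  0.         496.843371   201.90950398]
 [  0.           0.           1.        ]] -0.005152685909074399
stand [([167.0, 124.0, 76.0, 87.0], 0.57)]
lower_roll [([294.0, 262.0, 36.0, 32.0], 0.96)]
upper_roll [([167.0, 258.0, 33.0, 29.0], 0.9), ([370.0, 285.0, 38.0, 30.0], 0.87), ([272.0, 313.0, 40.0, 37.0], 0.75)]
small_roll [([220.0, 228.0, 19.0, 26.0], 0.85)]
keeper [([204.0, 129.0, 23.0, 38.0], 0.88)]
keeper_peg [([205.0, 125.0, 20.0, 41.0], 0.76), ([237.0, 277.0, 31.0, 30.0], 0.47)]
bangle_a [([336.0, 230.0, 25.0, 24.0], 0.87), ([238.0, 277.0, 32.0, 29.0], 0.64)]
finger_ring [([279.0, 249.0, 9.0, 5.0], 0.61)]
```

View images.

```bash
python3 - <<'E'
s=open('h.py').read()
s=s.replace("    return s\n","    from scipy.spatial.transform import Rotation as R\n    r=np.array(s['rotation'],float)\n    s=dict(s,R=R.from_euler('xyz',r,degrees=True).as_matrix()) if r.shape==(3,) else dict(s,R=r)\n    return s\n",1).replace("np.array(s['rotation'])","s['R']")
open('h.py','w').write(s)
from h import *
o=ctrl.get_obs();print(o['clock'])
for n in('t0','s0'):
    im=cv2.imread(f'pics/{n}.png');x,y=(110,110) if n=='t0' else (140,100)
    c=im[y:y+190,x:x+290];cv2.imwrite(f'pics/{n}c.png',cv2.resize(c,(783,513),interpolation=cv2.INTER_CUBIC))
E
```

```text
0.9
```

View pics/t0.png

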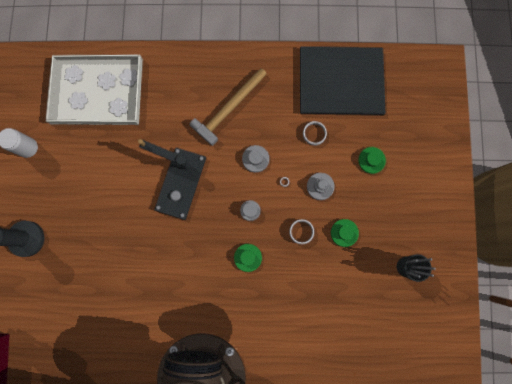

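View pics/s0.png

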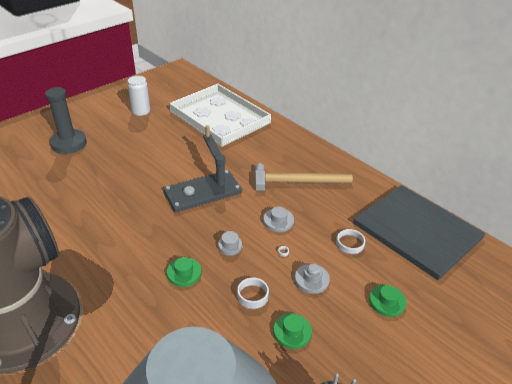

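```bash
cat >> h.py <<'E'
from scipy.optimize import minimize
def circ(c,r,z,n=60):
    t=np.linspace(0,2*np.pi,n,endpoint=False);return np.c_[c[0]+r*np.cos(t),c[1]+r*np.sin(t),np.full(n,z)]
def sil(s,c,parts,z0,sc=4):
    """soft silhouette of stacked discs (r,zlo,zhi)"""
    m=np.zeros((384*sc,512*sc),np.uint8)
    for r,a,b in parts:
        p=proj(s,np.vstack([circ(c,r,z0+a),circ(c,r,z0+b)]))
        h=cv2.convexHull(((p+.5)*sc-.5).astype(np.float32)).round().astype(np.int32)
        cv2.fillConvexPoly(m,h,255)
    return cv2.resize(m,(512,384),interpolation=cv2.INTER_AREA)/255.
def gray(s):
    h=cv2.cvtColor(s['color'],cv2.COLOR_RGB2HSV).astype(float)
    return np.clip((90-h[...,1])/40,0,1)*np.clip((h[...,2]-60)/30,0,1)
def fit(shots,c0,parts,z0=0,pad=25,mask=gray):
    ms=[mask(s) for s in shots]
    def f(c):
        e=0
        for s,m in zip(shots,ms):
            u,v=proj(s,[c0[0],c0[1],z0+.02])[0].astype(int);w=np.s_[max(v-pad,0):v+pad,max(u-pad,0):u+pad]
            e+=((sil(s,c,parts,z0)[w]-m[w])**2).sum()
        return e
    r=minimize(f,c0,method='Nelder-Mead',options=dict(initial_simplex=np.array(c0)+[[0,0],[.008,0],[0,.008]],xatol=1e-4,fatol=.01))
    return r.x,r.fun
LOW=[(.038,0,.012),(.02,.012,.032),(.014,.032,.039)];UP=LOW[:2]
E
python3 - <<'E'
from h import *
a=snap('top');b=snap('side')
o=ctrl.get_obs();print({k:np.round(o[k],3) for k in('clock','tool_pos','orientation','force','joint_pos','opening')})
for n,ut,us,P in(('low',(321,186),(312,278),LOW),('up',(256,159),(279,219),UP),('small',(250,210),(230,243),[(.028,0,.012),(.02,.012,.032)])):
    c0=atz(a,ut,.015)[:2];print(n,c0.round(4),atz(b,us,.015)[:2].round(4))
    for S in([a],[b],[a,b]):
        x,e=fit(S,c0,P,pad=22);print(x.round(4),round(e,1))
for n,ut,us,z in(('spig',(176,196),(189,190),.026),('ring',(285,182),(283,251),.004),('bA',(315,133),(350,240),.01),('bB',(302,231),(253,293),.01)):print(n,atz(a,ut,z).round(4),atz(b,us,z).round(4))
ims=[]
for s,(x,y) in((a,(130,130)),(b,(155,115))):
    ims.append(cv2.resize(s['color'][y:y+95,x:x+95,::-1],(399,399),interpolation=cv2.INTER_CUBIC))
cv2.imwrite('pics/stand.png',np.hstack(ims))
E
```

```text
{'clock': np.float64(1.0), 'tool_pos': array([0.217, 0.639, 0.227]), 'orientation': array([ 1.79999e+02,  1.00000e-03, -1.87810e+01]), 'force': array([ 0.335, -0.322,  0.59 ]), 'joint_pos': array([ 8.7726e+01,  2.0545e+01,  6.8200e-01, -1.0000e-03, -7.0137e+01,
       -1.6507e+01]), 'opening': np.float64(0.088)}
low [ 0.5168 -0.3176] [ 0.5142 -0.3199]
[ 0.5183 -0.3166] 51.6
[ 0.52  -0.315] 12.6
[ 0.5193 -0.3153] 79.3
up [ 0.5901 -0.1382] [ 0.5909 -0.1415]
[ 0.594  -0.1368] 27.0
[ 0.596  -0.1341] 7.9
[ 0.5953 -0.1352] 53.2
small [ 0.4483 -0.1237] [ 0.4489 -0.1246]
[ 0.4485 -0.1237] 10.8
[ 0.4504 -0.1211] 5.1
[ 0.4494 -0.1224] 35.8
spig [0.4826 0.078  0.026 ] [0.4847 0.0779 0.026 ]
ring [ 0.5284 -0.2194  0.004 ] [ 0.531  -0.2159  0.004 ]
bA [ 0.6677 -0.3028  0.01  ] [ 0.6702 -0.2984  0.01  ]
bB [ 0.3933 -0.2658  0.01  ] [ 0.3942 -0.263   0.01  ]
```

View pics/stand.png

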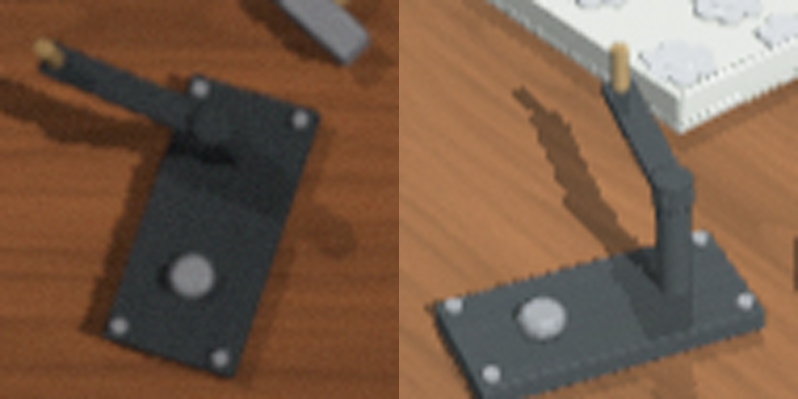

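```bash
python3 - <<'E'
from h import *
a=snap('top');b=snap('side')
def m2(s): return np.clip((s['color'].min(2).astype(float)-75)/50,0,1)
SP=[(.014,.016,.023),(.011,.023,.026)]
for S in([a],[b],[a,b]):
    x,e=fit(S,[.484,.078],SP,pad=8,mask=m2);print('spig',x.round(4),round(e,1))
z=.019
t=[atz(a,(130+u/4.2,130+v/4.2),z) for u,v in((119,326),(200,88),(220,358),(300,119))]
q=[atz(b,(155+u/4.2,115+v/4.2),z) for u,v in((454,306),(700,238),(491,374),(745,300))] if 0 else [atz(b,(155+(u-399)/4.2,115+v/4.2),z) for u,v in((454,306),(700,238),(491,374),(745,300))]
for w in(t,q):
    print([p[:2].round(4).tolist() for p in w],[round(np.degrees(np.arctan2(*(w[j]-w[i])[[1,0]])),1) for i,j in((0,1),(2,3))])
print('post top z.096',atz(a,(130+212/4.2,130+122/4.2),.096),'peg',atz(a,(130+43/4.2,130+45/4.2),.124),atz(b,(155+220/4.2,115+46/4.2),.124))
E
```

```text
spig [0.4861 0.0811] 15.0
spig [0.4885 0.0844] 4.6
spig [0.4872 0.0832] 25.4
[[0.4509, 0.1266], [0.6096, 0.0798], [0.431, 0.0599], [0.5894, 0.0127]] [np.float64(-16.5), np.float64(-16.6)]
[[0.4539, 0.127], [0.612, 0.0802], [0.434, 0.061], [0.5928, 0.0144]] [np.float64(-16.5), np.float64(-16.4)]
post top z.096 [0.57070197 0.05717988 0.096     ] peg [0.61155241 0.15742616 0.124     ] [0.61391688 0.15944833 0.124     ]
```

```bash
cat >> h.py <<'E'
from scipy.spatial.transform import Rotation as Rt
def go(*P,yaw=None):
    o=ctrl.get_obs();R=Rt.from_euler('xyz',o['orientation'],degrees=True)
    print('t',round(float(o['clock']),2),np.round(o['tool_pos'],4),np.round(o['orientation'],2),'F',np.round(o['force'],1),'op',round(float(o['opening']),4),round(float(o['gripper_force']),1))
    for p in P: print(p,'cm',(R.inv().apply(np.array(p)-o['tool_pos'])*100).round(2),
      'turn',(R.inv()*Rt.from_euler('xyz',[180,0,yaw if yaw is not None else o['orientation'][2]],degrees=True)).as_rotvec().round(4))
E
python3 -c "
from h import *
go((.5,.3,.2),(.58,-.03,.2),(.5193,-.3155,.1))"
```

```text
t 1.1 [0.2173 0.639  0.2266] [180.    -0.   -18.78] F [0.3 0.2 0.6] op 0.088 0.0
(0.5, 0.3, 0.2) cm [37.68 23.    2.66] turn [ 0. -0. -0.]
(0.58, -0.03, 0.2) cm [55.88 51.66  2.66] turn [ 0. -0. -0.]
(0.5193, -0.3155, 0.1) cm [59.32 80.65 12.66] turn [ 0. -0. -0.]
```

play_rows(commands=[[[0,0,0,37.7,23,0,6],[0,0,0,37.7,23,0,6],[0,0,0,37.7,23,0,6],[0,0,0,37.7,23,0,6],[0,0,0,37.7,23,0,6],[0,0,0,37.7,23,0,6],[0,0,0,37.7,23,0,6],[0,0,0,37.7,23,0,6]]])

```text
clock: 1.77
tool_pos: [0.4318, 0.3814, 0.227]
orientation: [-180.0, -0.0, -18.8]
force: [0.6, 1.0, 0.3]
opening: 0.06
gripper_force: 0.0
```

```bash
python3 -c "
from h import *
go((.58,-.03,.2),(.5193,-.3155,.2),(.5193,-.3155,.1))"
```

```text
t 1.77 [0.4318 0.3814 0.227 ] [-1.7996e+02 -1.0000e-02 -1.8760e+01] F [0.6 1.  0.3] op 0.06 0.0
(0.58, -0.03, 0.2) cm [27.27 34.19  2.68] turn [-0.0007 -0.0002  0.    ]
(0.5193, -0.3155, 0.2) cm [30.7  63.17  2.66] turn [-0.0007 -0.0002  0.    ]
(0.5193, -0.3155, 0.1) cm [30.7  63.18 12.66] turn [-0.0007 -0.0002  0.    ]
```

play_rows(commands=[[[0,0,0,27.3,34.2,0,6],[0,0,0,27.3,34.2,0,6],[0,0,0,27.3,34.2,0,6],[0,0,0,27.3,34.2,0,6],[0,0,0,27.3,34.2,0,6],[0,0,0,27.3,34.2,0,6],[0,0,0,27.3,34.2,0,6],[0,0,0,27.3,34.2,0,6]]])

```text
clock: 2.43
tool_pos: [0.5442, 0.0675, 0.227]
orientation: [-180.0, -0.0, -18.8]
force: [0.1, 1.0, 0.4]
opening: 0.0602
gripper_force: 0.0
```

play_rows(commands=[[[0,0,0,8,34,0,6],[0,0,0,8,34,0,6],[0,0,0,8,34,0,6],[0,0,0,8,34,0,6],[0,0,0,8,34,0,6],[0,0,0,8,34,0,6],[0,0,0,8,34,0,6],[0,0,0,8,34,0,6]]])

```text
clock: 3.1
tool_pos: [0.5111, -0.2643, 0.227]
orientation: [-180.0, -0.0, -18.8]
force: [1.7, 0.2, -0.5]
opening: 0.0599
gripper_force: 0.0
```

```bash
python3 -c "
from h import *
go((.5193,-.3155,.15),(.5193,-.3155,.055),yaw=-16.5)"
```

```text
t 3.1 [ 0.5111 -0.2643  0.227 ] [-1.7999e+02 -5.0000e-02 -1.8770e+01] F [ 1.7  0.2 -0.5] op 0.0599 0.0
(0.5193, -0.3155, 0.15) cm [2.41 4.58 7.7 ] turn [-0.0001 -0.0008 -0.0396]
(0.5193, -0.3155, 0.055) cm [ 2.4   4.59 17.2 ] turn [-0.0001 -0.0008 -0.0396]
```

play_rows(commands=[[[0,0,-0.04,2.4,4.6,4,6],[0,0,-0.04,2.4,4.6,8,6],[0,0,-0.04,2.4,4.6,12,6],[0,0,-0.04,2.4,4.6,15,6],[0,0,-0.04,2.4,4.6,17,6],[0,0,-0.04,2.4,4.6,17.2,6],[0,0,-0.04,2.4,4.6,17.2,6]]])

```text
clock: 3.68
tool_pos: [0.5189, -0.3136, 0.0536]
orientation: [180.0, 0.2, -16.5]
force: [0.4, -0.1, 1.2]
opening: 0.0606
gripper_force: 0.0
```

```bash
python3 -c "
from h import *
s=snap('side');a=snap('top')
c=cv2.resize(s['color'][200:340,240:400,::-1],(640,560),interpolation=cv2.INTER_CUBIC)
p=(proj(s,np.vstack([circ((.5193,-.3155),.014,.042),circ((.5193,-.3155),.038,0)]))-[240,200])*4
for u,v in p.astype(int): cv2.circle(c,(int(u),int(v)),1,(0,0,255),-1)
cv2.imwrite('pics/g1.png',c)
go((.5193,-.3155,.055),(.5193,-.3155,.0145),yaw=-16.5)"
```

```text
t 3.78 [ 0.5211 -0.314   0.0565] [ 1.7998e+02 -1.5000e-01 -1.6440e+01] F [-0.7 -0.4  1.9] op 0.0602 0.0
(0.5193, -0.3155, 0.055) cm [-0.13  0.2   0.15] turn [ 0.0004 -0.0027  0.001 ]
(0.5193, -0.3155, 0.0145) cm [-0.14  0.19  4.2 ] turn [ 0.0004 -0.0027  0.001 ]
```

View pics/g1.png

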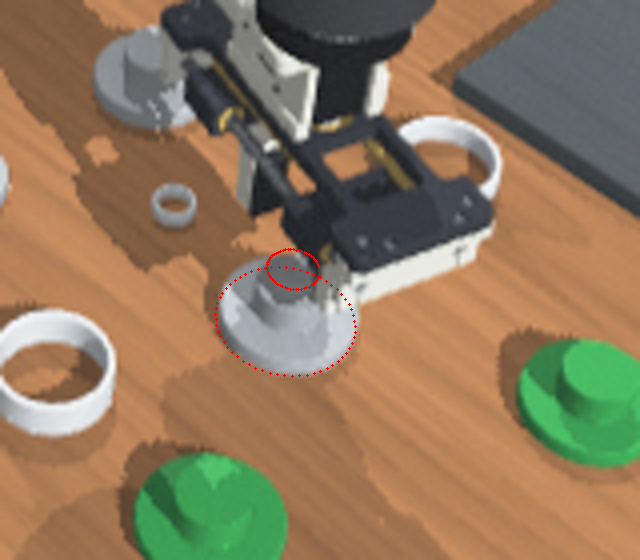

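play_rows(commands=[[[0,0,0,0,0.1,2,6],[0,0,0,0,0.1,3.4,6],[0,0,0,0,0.1,4.1,6],[0,0,0,0,0.1,4.1,6],[0,0,0,0,0.1,4.1,6]]])

```text
clock: 4.2
tool_pos: [0.5203, -0.3147, 0.0151]
orientation: [180.0, -0.1, -16.5]
force: [0.5, 0.4, 1.0]
opening: 0.0602
gripper_force: 0.0
```

```bash
python3 -c "
from h import *
go((.5193,-.3155,.0145),yaw=-16.5)
s=snap('side')
c=cv2.resize(s['color'][210:310,260:370,::-1],(770,700)[::1],interpolation=cv2.INTER_CUBIC)
cv2.imwrite('pics/g2.png',c[:600])
go((.5193,-.3155,.0145),yaw=-16.5)
"
```

```text
t 4.2 [ 0.5203 -0.3147  0.0151] [ 1.7999e+02 -1.1000e-01 -1.6450e+01] F [0.5 0.4 1. ] op 0.0602 0.0
(0.5193, -0.3155, 0.0145) cm [-0.08  0.1   0.06] turn [ 0.0002 -0.002   0.0009]
t 4.25 [ 0.5204 -0.3148  0.0152] [ 1.7999e+02 -1.4000e-01 -1.6460e+01] F [ 0.2 -0.   0.2] op 0.0601 0.0
(0.5193, -0.3155, 0.0145) cm [-0.09  0.1   0.07] turn [ 0.0002 -0.0024  0.0007]
```

View pics/g2.png

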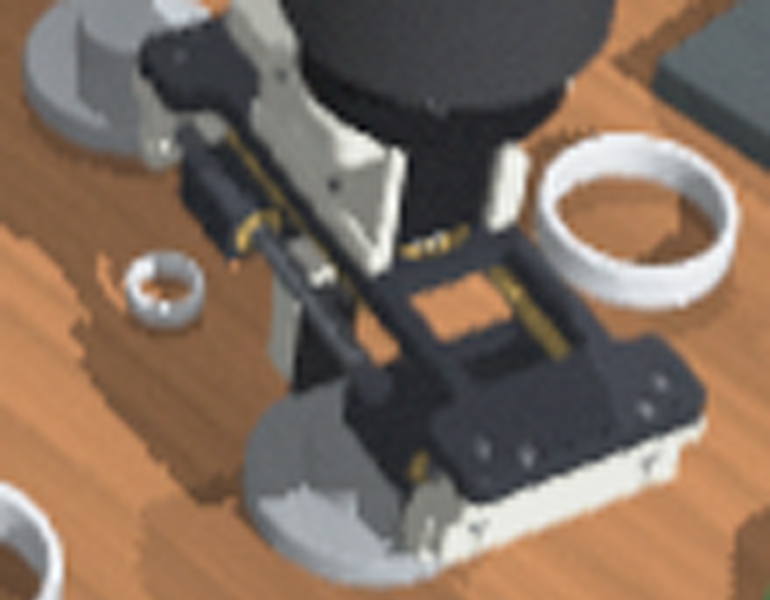

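play_rows(commands=[[[0,0,0,-0.1,0.1,0,3],[0,0,0,-0.1,0.1,0,3],[0,0,0,-0.1,0.1,0,3],[0,0,0,-0.1,0.1,0,3],[0,0,0,-0.1,0.1,0,3],[0,0,0,-0.1,0.1,0,3]]])

```text
clock: 4.75
tool_pos: [0.5183, -0.3155, 0.0141]
orientation: [180.0, -0.0, -16.5]
force: [-1.5, -0.8, 5.4]
opening: 0.0391
gripper_force: 30.0
```

play_rows(commands=[[[0,0,0,0,0,-1,3],[0,0,0,0,0,-3,3],[0,0,0,0,0,-6,3],[0,0,0,0,0,-9,3],[0,0,0,0,0,-11,3],[0,0,0,0,0,-12,3],[0,0,0,0,0,-12,3]]])

```text
clock: 5.33
tool_pos: [0.5188, -0.3153, 0.1356]
orientation: [-180.0, -0.2, -16.5]
force: [0.4, 0.0, -6.9]
opening: 0.0393
gripper_force: 30.0
```

```bash
python3 -c "
from h import *
go((.56,-.05,.15),(.486,.081,.135),yaw=-16.5)
"
```

```text
t 5.33 [ 0.5188 -0.3153  0.1356] [-1.7998e+02 -1.7000e-01 -1.6490e+01] F [ 0.4  0.  -6.9] op 0.0393 30.0
(0.56, -0.05, 0.15) cm [ -3.57 -26.61  -1.45] turn [-0.0004 -0.003   0.0001]
(0.486, 0.081, 0.135) cm [-1.439e+01 -3.707e+01  3.000e-02] turn [-0.0004 -0.003   0.0001]
```

play_rows(commands=[[[0,0,0,-0.7,-2,0,3],[0,0,0,-2,-5,0,3],[0,0,0,-3.5,-9,0,3],[0,0,0,-5,-13,0,3],[0,0,0,-6.6,-17,0,3],[0,0,0,-8.2,-21,0,3],[0,0,0,-9.7,-25,0,3],[0,0,0,-11,-28.5,0,3]]])

```text
clock: 6.0
tool_pos: [0.4913, -0.0108, 0.1316]
orientation: [179.9, 0.2, -16.5]
force: [0.9, 0.0, -7.5]
opening: 0.0393
gripper_force: 30.0
```

play_rows(commands=[[[0,0,0,-1.3,-3.5,0,3],[0,0,0,-2.5,-6.5,0,3],[0,0,0,-3.1,-8.1,0,3],[0,0,0,-3.4,-8.6,0,3],[0,0,0,-3.4,-8.6,0,3],[0,0,0,-3.4,-8.6,0,3],[0,0,0,-3.4,-8.6,0,3]]])

```text
clock: 6.58
tool_pos: [0.4847, 0.0787, 0.1326]
orientation: [179.9, 0.1, -16.5]
force: [0.6, 0.6, -7.0]
opening: 0.0392
gripper_force: 30.0
```

```bash
python3 -c "
from h import *
go((.486,.081,.135),(.486,.081,.05),yaw=-16.5)
b=snap('side');a=snap('top')
o=ctrl.get_obs();z0=o['tool_pos'][2]-.0141
for S in([a],[b]):
    x,e=fit(S,o['tool_pos'][:2],UP,z0=z0,pad=24);print(x.round(4),round(e,1))
go((.486,.081,.135),(.486,.081,.05),yaw=-16.5)
c=b['color'][90:240,130:280,::-1].copy();c=cv2.resize(c,(600,600),interpolation=cv2.INTER_CUBIC);cv2.imwrite('pics/p1.png',c)
"
```

```text
t 6.58 [0.4847 0.0787 0.1326] [ 1.7992e+02  9.0000e-02 -1.6530e+01] F [ 0.6  0.6 -7. ] op 0.0392 30.0
(0.486, 0.081, 0.135) cm [ 0.06 -0.26 -0.24] turn [ 0.0014  0.0015 -0.0006]
(0.486, 0.081, 0.05) cm [ 0.08 -0.27  8.26] turn [ 0.0014  0.0015 -0.0006]
[0.5146 0.1871] 132.1
[0.4882 0.0805] 215.1
t 6.68 [0.4851 0.0786 0.133 ] [ 1.7996e+02  5.0000e-02 -1.6570e+01] F [-0.3  0.2 -6.4] op 0.0393 30.0
(0.486, 0.081, 0.135) cm [ 0.02 -0.25 -0.2 ] turn [ 0.0008  0.0008 -0.0013]
(0.486, 0.081, 0.05) cm [ 0.03 -0.26  8.3 ] turn [ 0.0008  0.0008 -0.0013]
```

View pics/p1.png

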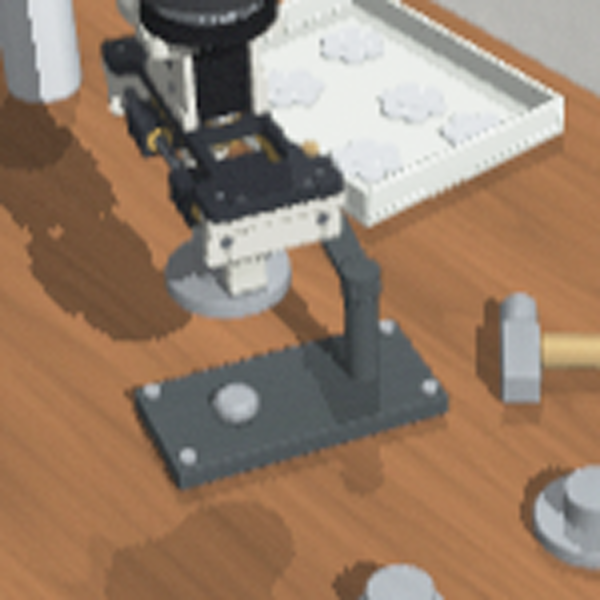

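```bash
python3 -c "
from h import *
b=snap('side');o=ctrl.get_obs();print(o['tool_pos'])
z0=o['tool_pos'][2]-.0141
g=gray(b);w=np.s_[157:172,165:212]
def f(c):return ((sil(b,c,[UP[0]],z0)[w]-g[w])**2).sum()
for st in((0,0),(.004,-.004),(-.004,.004)):
    r=minimize(f,o['tool_pos'][:2]+st,method='Nelder-Mead',options=dict(initial_simplex=o['tool_pos'][:2]+np.array(st)+[[0,0],[.006,0],[0,.006]]));print('roll',r.x.round(4),round(r.fun,2))
v=b['color'][182:200,180:200].min(2).astype(int)
print(v)
print((255*sil(b,(.486,.081),[(.014,.016,.023),(.011,.023,.026)],0)[182:200,180:200]).astype(int))
"
```

```text
[0.48521944 0.07871449 0.13322885]
roll [0.4882 0.0814] 1.56
roll [0.4884 0.0816] 1.65
roll [0.4883 0.0813] 1.6
[[ 78 102  86  92  93  94  89  91  87  88  86  88  90  87  89  86  89  88
   87  86]
 [ 91  93  88  89  90  86  88  84  86  90  88  88  87  88  87  85  86  85
   88  87]
 [ 90  88  89  87  87  87  86  88  86  89  85  85  86  86  85  88  87  84
   87  86]
 [ 87  88  86  86  87  86  84  87 101 100 100  85  88  85  87  88  85  85
   87  85]
 [ 84  88  86  88  86  76 111 153 158 156 157 133 109  85  85  86  87  86
   87  87]
 [ 85  84  84  73  92 135 162 182 180 181 180 172 161 118  87  84  88  84
   85  88]
 [ 87  88  71  75 125 175 178 182 180 180 182 182 182 161 108  85  87  89
   86  85]
 [ 86  85  60  81 139 182 181 182 182 180 180 179 181 176 127  86  87  86
   85  85]
 [ 88  86  66 110 140 170 177 182 179 180 182 184 185 180 131  85  86  85
   86  85]
 [ 87  86  81  99 136 158 173 177 184 190 196 193 178 170 123  86  86  86
   85  86]
 [ 87  88  85  82 110 144 168 173 185 192 191 187 167 157 108  88  85  86
   87  87]
 [ 85  85  86  80  92 127 148 157 167 176 170 174 163
[... 1373 characters left out ...]
   0   0
    0   0]
 [  0   0   0  64 255 255 255 255 255 255 255 255 255 255 255   0   0   0
    0   0]
 [  0   0   0  32 255 255 255 255 255 255 255 255 255 255 191   0   0   0
    0   0]
 [  0   0   0   0 159 255 255 255 255 255 255 255 255 239  32   0   0   0
    0   0]
 [  0   0   0   0   0 128 223 255 255 255 255 255 175  32   0   0   0   0
    0   0]
 [  0   0   0   0   0   0   0  64  64  64  64   0   0   0   0   0   0   0
    0   0]
 [  0   0   0   0   0   0   0   0   0   0   0   0   0   0   0   0   0   0
    0   0]
 [  0   0   0   0   0   0   0   0   0   0   0   0   0   0   0   0   0   0
    0   0]
 [  0   0   0   0   0   0   0   0   0   0   0   0   0   0   0   0   0   0
    0   0]]
```

```bash
python3 -c "
from h import *
b=snap('side');go()
for lo,hi in((90,160),(100,180),(110,140)):
    m2=lambda s:np.clip((s['color'].min(2).astype(float)-lo)/(hi-lo),0,1)
    x,e=fit([b],[.487,.082],[(.014,.016,.023),(.011,.023,.026)],pad=8,mask=m2);print('spig',x.round(4),round(e,1))
"
```

```text
t 6.78 [0.4853 0.0789 0.1334] [ 1.7999e+02  2.0000e-02 -1.6580e+01] F [-0.1 -0.7 -7.7] op 0.039 30.0
spig [0.4884 0.085 ] 3.7
spig [0.4885 0.0843] 8.7
spig [0.4881 0.0846] 4.7
```

```bash
python3 -c "
from h import *
b=snap('side');t=cv2.imread('pics/t0.png')[:,:,::-1];a=snap('top');a['color']=t
def cen(s,u,v,lo=110,r=4):
    u,v=int(round(u)),int(round(v));w=np.clip(s['color'][v-r:v+r+1,u-r:u+r+1].min(2).astype(float)-lo,0,None)
    Y,X=np.mgrid[v-r:v+r+1,u-r:u+r+1];return (X*w).sum()/w.sum(),(Y*w).sum()/w.sum()
e=np.array([np.cos(np.radians(-16.5)),np.sin(np.radians(-16.5))])
for s,P,lo in((a,[(130+u/4.2,130+v/4.2) for u,v in((119,326),(200,88),(220,358),(300,119))],70),(b,[(155+(u-399)/4.2,115+v/4.2) for u,v in((454,306),(700,238),(491,374),(745,300))],115)):
    C=[cen(s,*p,lo) for p in P];Q=np.array([atz(s,c,.018)[:2] for c in C]);print(np.round(C,1).tolist(),Q.round(4).tolist(),'spig',(Q.mean(0)-.0375*e).round(4))
m2=lambda s:np.clip((s['color'].min(2).astype(float)-70)/60,0,1)
print(fit([a],[.486,.081],[(.014,.016,.023),(.011,.023,.026)],pad=8,mask=m2))
print(a['color'][189:203,168:184].min(2))
"
```

```text
[[157.9, 207.2], [177.2, 150.5], [182.1, 214.8], [201.1, 157.9]] [[0.4522, 0.1281], [0.6111, 0.0813], [0.4323, 0.061], [0.5909, 0.0138]] spig [0.4857 0.0817]
[[167.6, 187.0], [226.2, 171.0], [176.5, 203.5], [237.1, 186.1]] [[0.4555, 0.1315], [0.6137, 0.0843], [0.4351, 0.0642], [0.5939, 0.0169]] spig [0.4886 0.0849]
(array([0.4861332 , 0.08045766]), np.float64(14.76466647443291))
[[ 47  45  49  46  43  48  47  50  51  50  48  48  44  45  46  43]
 [ 50  49  39  34  42  46  65  77  76  66  55  47  47  48  45  45]
 [ 49  42  38  41  56  86  99 110 107 101  86  62  48  46  45  43]
 [ 46  42  42  63  89 112 122 127 125 123 116  89  60  49  45  46]
 [ 37  33  50  80 110 122 126 128 128 126 130 112  71  46  44  45]
 [ 29  27  61  99 119 124 126 128 125 129 131 123  89  53  44  47]
 [ 28  32  68 109 126 121 126 125 124 125 127 128  94  55  45  49]
 [ 28  31  64 103 126 130 129 127 128 128 128 128  97  60  42  44]
 [ 30  32  54  91 116 124 126 128 125 129 128 123  84  50  37  42]
 [ 39  31  40  76 104 121 126 123 123 124 121 101  66  44  41  43]
 [ 46  39  38  57  74  99 110 113 114 109  92  66  46  39  43  47]
 [ 49  50  49  48  53  66  78  87  82  71  57  49  40  40  45  45]
 [ 48  49  54  45  49  47  58  59  55  49  41  41  45  44  46  45]
 [ 48  50  51  49  48  48  46  48  50  48  44  44  43  47  47  49]]
```

play_rows(commands=[[[0,0,0,-0.07,-0.35,2,3],[0,0,0,-0.07,-0.35,4,3],[0,0,0,-0.07,-0.35,6,3],[0,0,0,-0.07,-0.35,7.5,3],[0,0,0,-0.07,-0.35,8.5,3],[0,0,0,-0.07,-0.35,8.8,3],[0,0,0,-0.07,-0.35,8.8,3],[0,0,0,-0.07,-0.35,8.8,3]]])

```text
clock: 7.55
tool_pos: [0.4862, 0.0833, 0.0461]
orientation: [-180.0, -0.0, -16.5]
force: [-1.2, -0.5, -5.9]
opening: 0.0394
gripper_force: 30.0
```

```bash
python3 -c "
from h import *
go((.4856,.0825,.03),yaw=-16.5)
b=snap('side','p2.png');o=ctrl.get_obs()
z0=o['tool_pos'][2]-.0141
g=gray(b);u,v=proj(b,[*o['tool_pos'][:2],z0])[0].astype(int);print(u,v)
c=cv2.resize(b['color'][130:230,140:260,::-1],(720,600),interpolation=cv2.INTER_CUBIC);cv2.imwrite('pics/p2c.png',c)
"
```

```text
t 7.55 [0.4862 0.0833 0.0461] [-1.7998e+02 -3.0000e-02 -1.6490e+01] F [-1.2 -0.5 -5.9] op 0.0394 30.0
(0.4856, 0.0825, 0.03) cm [-0.04  0.1   1.61] turn [-0.0003 -0.0005  0.0002]
188 186
```

View pics/p2c.png

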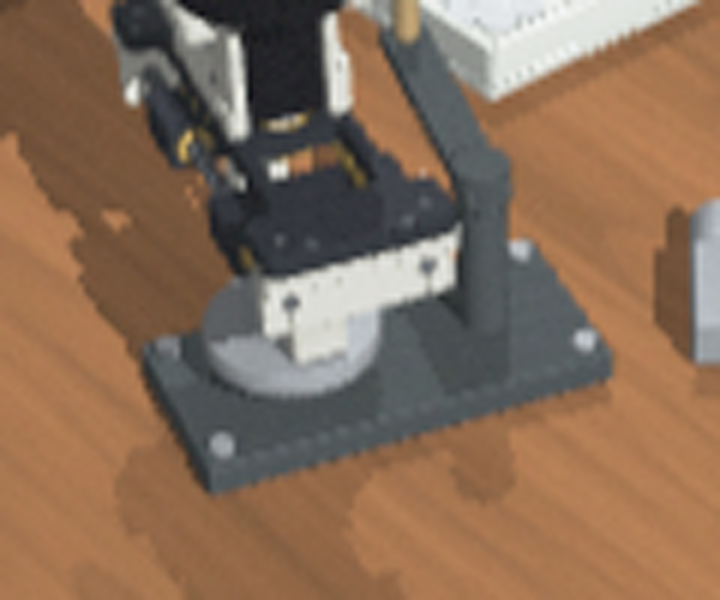

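play_rows(commands=[[[0,0,0,-0.02,0.05,0.3,3],[0,0,0,-0.02,0.05,0.6,3],[0,0,0,-0.02,0.05,0.8,3],[0,0,0,-0.02,0.05,1.0,3],[0,0,0,-0.02,0.05,1.0,3]]])

```text
clock: 8.02
tool_pos: [0.4852, 0.0827, 0.0352]
orientation: [180.0, 0.0, -16.5]
force: [-0.4, -0.7, -6.5]
opening: 0.0392
gripper_force: 30.0
```

```bash
python3 -c "
from h import *
go((.4856,.0825,.03),yaw=-16.5)"
```

```text
t 8.02 [0.4852 0.0827 0.0352] [ 1.7998e+02  2.0000e-02 -1.6500e+01] F [-0.4 -0.7 -6.5] op 0.0392 30.0
(0.4856, 0.0825, 0.03) cm [0.05 0.01 0.52] turn [0.0003 0.0004 0.0001]
```

play_rows(commands=[[[0,0,0,0,0,0.2,3],[0,0,0,0,0,0.4,3],[0,0,0,0,0,0.55,3],[0,0,0,0,0,0.6,3],[0,0,0,0,0,0.6,3]]])

```text
clock: 8.43
tool_pos: [0.4854, 0.0829, 0.0301]
orientation: [180.0, -0.0, -16.5]
force: [-3.6, 0.3, 3.1]
opening: 0.0393
gripper_force: 30.0
```

play_rows(commands=[[[0,0,0,0,0,0,4.6],[0,0,0,0,0,0,6],[0,0,0,0,0,0,6],[0,0,0,0,0,-0.5,6],[0,0,0,0,0,-2.5,6],[0,0,0,0,0,-6,6],[0,0,0,0,0,-10,6],[0,0,0,0,0,-11,6]]])

```text
clock: 9.1
tool_pos: [0.4884, 0.084, 0.1457]
orientation: [-179.7, -0.4, -16.4]
force: [2.3, 0.5, 0.4]
opening: 0.06
gripper_force: 0.0
```

```bash
python3 -c "
from h import *
b=snap('side')
go((.5,0,.14),(.5953,-.1352,.14),(.5953,-.1352,.045),yaw=-16.5)
print(fit([b],[.487,.083],LOW,z0=.016,pad=20))
x,e=fit([b],[.5953,-.1352],UP);print(x,e)
"
```

```text
t 9.15 [0.4886 0.0842 0.1456] [-179.65   -0.42  -16.43] F [0.7 0.5 0.4] op 0.0599 0.0
(0.5, 0, 0.14) cm [3.47 7.76 0.54] turn [-0.0061 -0.0074  0.0013]
(0.5953, -0.1352, 0.14) cm [16.44 18.03  0.57] turn [-0.0061 -0.0074  0.0013]
(0.5953, -0.1352, 0.045) cm [16.37 18.09 10.07] turn [-0.0061 -0.0074  0.0013]
(array([0.4884716, 0.0832861]), np.float64(345.8747758193964))
[ 0.5958637  -0.13422821] 16.635414263744714
```

play_rows(commands=[[[0,0,0,2,2.2,0,6],[0,0,0,4.7,5.2,0,6],[0,0,0,7.4,8.2,0,6],[0,0,0,10.1,11.2,0,6],[0,0,0,12.8,14.1,1,6],[0,0,0,15,16.6,3,6],[0,0,0,16.2,18,5,6],[0,0,0,16.3,18.1,7,6]]])

```text
clock: 9.82
tool_pos: [0.5918, -0.1404, 0.0689]
orientation: [180.0, -0.1, -16.7]
force: [-0.0, 0.9, 0.3]
opening: 0.0602
gripper_force: 0.0
```

play_rows(commands=[[[0,0,0,0,0,2,6],[0,0,0,0,0,2,6],[0,0,0,0,0,2,6]]])

```text
clock: 10.07
tool_pos: [0.5898, -0.1372, 0.0491]
orientation: [179.9, 0.1, -16.5]
force: [0.4, -0.4, 0.9]
opening: 0.0601
gripper_force: 0.0
```

```bash
python3 -c "
from h import *
go((.594,-.1353,.045),(.594,-.1353,.0145),yaw=-16.5)
"
```

```text
t 10.07 [ 0.5898 -0.1372  0.0491] [ 1.7994e+02  1.1000e-01 -1.6500e+01] F [ 0.4 -0.4  0.9] op 0.0601 0.0
(0.594, -0.1353, 0.045) cm [ 0.35 -0.31  0.41] turn [0.001  0.0019 0.    ]
(0.594, -0.1353, 0.0145) cm [ 0.36 -0.31  3.46] turn [0.001  0.0019 0.    ]
```

play_rows(commands=[[[0,0,0,0.35,-0.3,0.6,6],[0,0,0,0.35,-0.3,1.5,6],[0,0,0,0.35,-0.3,2.5,6],[0,0,0,0.35,-0.3,3.3,6],[0,0,0,0.35,-0.3,3.4,6],[0,0,0,0.35,-0.3,3.4,6]]])

```text
clock: 10.57
tool_pos: [0.5939, -0.135, 0.0147]
orientation: [180.0, 0.1, -16.5]
force: [0.5, -0.1, 0.2]
opening: 0.0601
gripper_force: 0.0
```

```bash
python3 -c "
from h import *
go((.594,-.1353,.0145),yaw=-16.5)
"
```

```text
t 10.57 [ 0.5939 -0.135   0.0147] [ 1.7996e+02  9.0000e-02 -1.6480e+01] F [ 0.5 -0.1  0.2] op 0.0601 0.0
(0.594, -0.1353, 0.0145) cm [0.02 0.03 0.02] turn [0.0006 0.0016 0.0004]
```

play_rows(commands=[[[0,0,0,0,0,0,3],[0,0,0,0,0,0,3],[0,0,0,0,0,0,3],[0,0,0,0,0,0,3],[0,0,0,0,0,0,3],[0,0,0,0,0,0,3]]])

```text
clock: 11.07
tool_pos: [0.5946, -0.1353, 0.016]
orientation: [180.0, -0.0, -16.5]
force: [-1.0, -0.6, 3.1]
opening: 0.0389
gripper_force: 30.0
```

play_rows(commands=[[[0,0,0,0,0,-1,3],[0,0,0,0,0,-3,3],[0,0,0,0,0,-6,3],[0,0,0,0,0,-9,3],[0,0,0,0,0,-11,3],[0,0,0,0,0,-12,3],[0,0,0,0,0,-12,3]]])

```text
clock: 11.65
tool_pos: [0.5954, -0.1349, 0.1379]
orientation: [-179.9, -0.2, -16.5]
force: [0.5, -0.6, -6.2]
opening: 0.0394
gripper_force: 30.0
```

```bash
python3 -c "
from h import *
go((.4854,.0829,.135),yaw=-16.5)
"
```

```text
t 11.65 [ 0.5954 -0.1349  0.1379] [-179.92   -0.19  -16.49] F [ 0.5 -0.6 -6.2] op 0.0394 30.0
(0.4854, 0.0829, 0.135) cm [-16.73 -17.76   0.26] turn [-0.0015 -0.0034  0.0002]
```

play_rows(commands=[[[0,0,0,-1.5,-1.6,0,3],[0,0,0,-4,-4.3,0,3],[0,0,0,-6.8,-7.2,0,3],[0,0,0,-9.6,-10.2,0,3],[0,0,0,-12.4,-13.1,0,3],[0,0,0,-14.8,-15.7,0,3],[0,0,0,-16.2,-17.2,0,3],[0,0,0,-16.7,-17.8,0,3]]])

```text
clock: 12.32
tool_pos: [0.4821, 0.0848, 0.1338]
orientation: [179.9, 0.2, -16.4]
force: [-0.3, -1.7, -7.0]
opening: 0.0391
gripper_force: 30.0
```

play_rows(commands=[[[0,0,0,0,0,0,3],[0,0,0,0,0,0,3],[0,0,0,0,0,0,3],[0,0,0,0,0,0,3],[0,0,0,0,0,0,3]]])

```text
clock: 12.73
tool_pos: [0.485, 0.0821, 0.1351]
orientation: [180.0, 0.0, -16.6]
force: [0.2, 0.7, -6.2]
opening: 0.0391
gripper_force: 30.0
```

```bash
python3 -c "
from h import *
b=snap('side');o=ctrl.get_obs();go((.4854,.0829,.084),yaw=-16.5)
z0=o['tool_pos'][2]-.0155
g=gray(b);u,v=proj(b,[*o['tool_pos'][:2],z0])[0].astype(int);w=np.s_[v-3:v+13,u-23:u+24]
c=cv2.resize(b['color'][100:220,120:264,::-1],(720,600),interpolation=cv2.INTER_CUBIC);cv2.imwrite('pics/q1.png',c)
def fa(P,z,w,c0):
    f=lambda c:((sil(b,c,P,z)[w]-g[w])**2).sum()
    r=minimize(f,c0,method='Nelder-Mead',options=dict(initial_simplex=np.array(c0)+[[0,0],[.006,0],[0,.006]]));print(r.x.round(4),round(r.fun,2))
fa([UP[0]],z0,w,o['tool_pos'][:2])
g=gray(b)*(b['color'].min(2)>115);fa(LOW,.016,np.s_[176:206,165:215],[.487,.083])
"
```

```text
t 12.78 [0.485  0.0822 0.1353] [ 1.7998e+02  2.0000e-02 -1.6570e+01] F [-0.1  0.4 -5.9] op 0.039 30.0
(0.4854, 0.0829, 0.084) cm [ 0.02 -0.08  5.13] turn [ 0.0004  0.0004 -0.0013]
[0.4869 0.0846] 1.98
[0.489  0.0851] 68.13
```

View pics/q1.png

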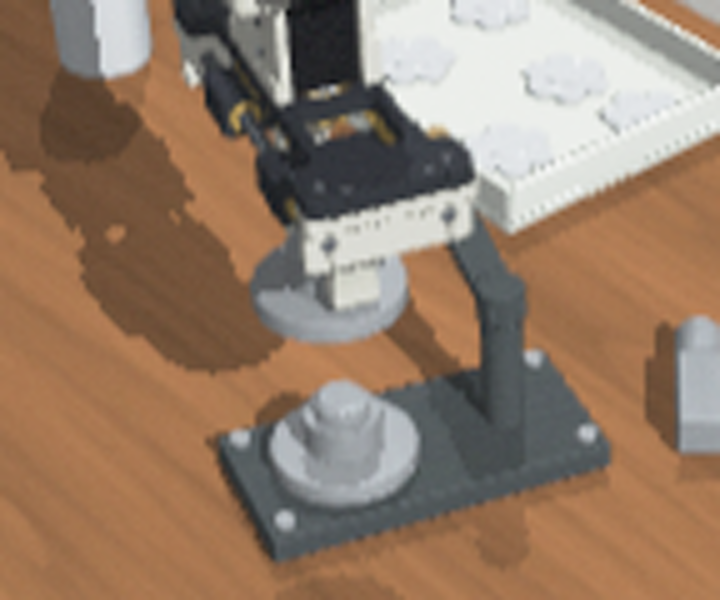

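play_rows(commands=[[[0,0,0,0.1,-0.1,1.5,3],[0,0,0,0.1,-0.1,3,3],[0,0,0,0.1,-0.1,4.4,3],[0,0,0,0.1,-0.1,5.2,3],[0,0,0,0.1,-0.1,5.6,3],[0,0,0,0.1,-0.1,5.6,3],[0,0,0,0.1,-0.1,5.6,3],[0,0,0,0.1,-0.1,5.6,3]]])

```text
clock: 13.45
tool_pos: [0.4868, 0.0839, 0.0803]
orientation: [-180.0, -0.1, -16.5]
force: [0.0, -0.0, -6.4]
opening: 0.0388
gripper_force: 30.0
```

```bash
python3 -c "
from h import *
b=snap('side');o=ctrl.get_obs();go((.4862,.083,.0635),yaw=-16.5)
z0=o['tool_pos'][2]-.0155
c=cv2.resize(b['color'][130:230,140:260,::-1],(720,600),interpolation=cv2.INTER_CUBIC);cv2.imwrite('pics/q2.png',c)
g=gray(b);u,v=proj(b,[*o['tool_pos'][:2],z0])[0].astype(int);w=np.s_[v-3:v+9,u-23:u+24]
f=lambda c:((sil(b,c,[UP[0]],z0)[w]-g[w])**2).sum()
c0=o['tool_pos'][:2];r=minimize(f,c0,method='Nelder-Mead',options=dict(initial_simplex=np.array(c0)+[[0,0],[.006,0],[0,.006]]));print(r.x.round(4),round(r.fun,2))
"
```

```text
t 13.5 [0.4867 0.0839 0.0803] [-1.7994e+02 -6.0000e-02 -1.6490e+01] F [-0.4  0.6 -6.1] op 0.0393 30.0
(0.4862, 0.083, 0.0635) cm [-0.03  0.11  1.68] turn [-0.001  -0.0011  0.0003]
[0.4791 0.0645] 57.08
```

play_rows(commands=[[[0,0,0,0,0.05,0.4,3],[0,0,0,0,0.05,0.7,3],[0,0,0,0,0.05,0.9,3],[0,0,0,0,0.05,1.1,3],[0,0,0,0,0.05,1.1,3]]])

```text
clock: 13.92
tool_pos: [0.4857, 0.0831, 0.0681]
orientation: [180.0, 0.0, -16.5]
force: [0.6, -1.1, -6.3]
opening: 0.0393
gripper_force: 30.0
```

```bash
python3 -c "
from h import *
go((.4862,.083,.0635),yaw=-16.5)"
```

```text
t 13.92 [0.4857 0.0831 0.0681] [ 1.7997e+02  3.0000e-02 -1.6490e+01] F [ 0.6 -1.1 -6.3] op 0.0393 30.0
(0.4862, 0.083, 0.0635) cm [ 0.05 -0.01  0.46] turn [0.0006 0.0006 0.0001]
```

No contact and already past the nose's taper; continue.

play_rows(commands=[[[0,0,0,0,0,0.2,3],[0,0,0,0,0,0.4,3],[0,0,0,0,0,0.5,3],[0,0,0,0,0,0.55,3],[0,0,0,0,0,0.55,3]]])

```text
clock: 14.33
tool_pos: [0.4861, 0.0833, 0.0639]
orientation: [-180.0, -0.0, -16.5]
force: [-4.0, -0.0, 4.8]
opening: 0.039
gripper_force: 30.0
```

play_rows(commands=[[[0,0,0,0,0,0,4.6],[0,0,0,0,0,0,6],[0,0,0,0,0,0,6],[0,0,0,0,0,-0.5,6],[0,0,0,0,0,-2.5,6],[0,0,0,0,0,-6,6],[0,0,0,0,0,-9,6],[0,0,0,0,0,-11,1]]])

```text
clock: 15.0
tool_pos: [0.4872, 0.0835, 0.1766]
orientation: [-179.9, -0.2, -16.5]
force: [0.5, -0.1, 0.0]
opening: 0.0572
gripper_force: 0.0
```

```bash
python3 -c "
from h import *
b=snap('side')
print([(np.round(d['bbox']).tolist(),round(d['conf'],2)) for n in('upper_roll','lower_roll') for d in ctrl.find_in(b,n)[:4]])
c=cv2.resize(b['color'][90:220,130:260,::-1],(600,600),interpolation=cv2.INTER_CUBIC);cv2.imwrite('pics/r1.png',c)
go((.62,.21,.17),(.618,.20,.1),yaw=-16.5)"
```

```text
[([174.0, 164.0, 30.0, 27.0], 0.89), ([273.0, 314.0, 40.0, 37.0], 0.88), ([368.0, 285.0, 38.0, 32.0], 0.63), ([167.0, 258.0, 32.0, 32.0], 0.56), ([171.0, 187.0, 29.0, 15.0], 0.84)]
t 15.15 [0.4872 0.0838 0.1753] [-179.81   -0.19  -16.48] F [-0.4 -0.4 -0.3] op 0.0467 0.0
(0.62, 0.21, 0.17) cm [  9.15 -15.87   0.61] turn [-0.0033 -0.0033  0.0003]
(0.618, 0.2, 0.1) cm [  9.22 -14.83   7.61] turn [-0.0033 -0.0033  0.0003]
```

View pics/r1.png

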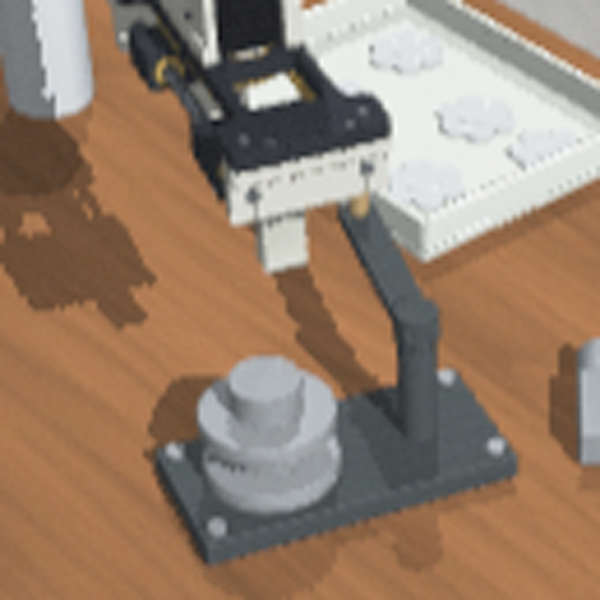

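play_rows(commands=[[[0,0,0,3,-2.5,0,0],[0,0,0,6,-5,0,0],[0,0,0,9,-7.8,0,0],[0,0,0,11.5,-10,0,0],[0,0,0,12.5,-10.8,0,0],[0,0,0,12.5,-10.8,0,0],[0,0,0,12.5,-10.8,0,0],[0,0,0,12.5,-10.8,0,0]]])

```text
clock: 15.82
tool_pos: [0.6355, 0.1508, 0.172]
orientation: [179.9, 0.1, -16.5]
force: [0.3, -0.3, 0.1]
opening: 0.0009
gripper_force: 0.0
```

```bash
cat >> h.py <<'E'
def stand(p,c=(.4858,.083),y=-16.5):
    e=np.array([np.cos(np.radians(y)),np.sin(np.radians(y))]);d=np.array(p[:2])-c;return np.array([d@e,d@[-e[1],e[0]]])*1000
E
python3 -c "
from h import *
go((.6376,.1517,.102),yaw=-16.5);o=ctrl.get_obs();print(stand(o['tool_pos']))
b=snap('side');a=snap('top')
c=[cv2.resize(s['color'][y:y+100,x:x+100,::-1],(400,400),interpolation=cv2.INTER_CUBIC) for s,x,y in((a,110,100),(b,150,80))]
cv2.imwrite('pics/k1.png',np.hstack(c))
d=np.radians
for t in(96,85,75,65,55,45,35,28,22,16,10,5,2):
    m=-np.array([np.sin(d(t)),np.cos(d(t))]);p=np.array([88-110*np.cos(d(t)),110*np.sin(d(t))]);D=min(15.5/np.sin(d(t)),27/np.cos(d(t)),29)
    print(t,(p-m*D).round(1),end=' ')
"
```

```text
t 15.82 [0.6355 0.1508 0.172 ] [ 1.7992e+02  9.0000e-02 -1.6500e+01] F [ 0.3 -0.3  0.1] op 0.0009 0.0
(0.6376, 0.1517, 0.102) cm [ 0.19 -0.16  7.  ] turn [ 0.0013  0.0016 -0.0001]
[124.26456198 107.50658046]
96 [-157.4  136.4] 85 [ 93.9 110.9] 75 [ 75.  110.4] 65 [ 57.  106.9] 55 [ 40.4 101. ] 45 [25.7 93.3] 35 [13.4 85.2] 28 [ 4.5 77.2] 22 [-3.1 68.1] 16 [-10.   57.3] 10 [-15.6  46.1] 5 [-19.2  36.6] 2 [-21.   30.8]
```

View pics/k1.png

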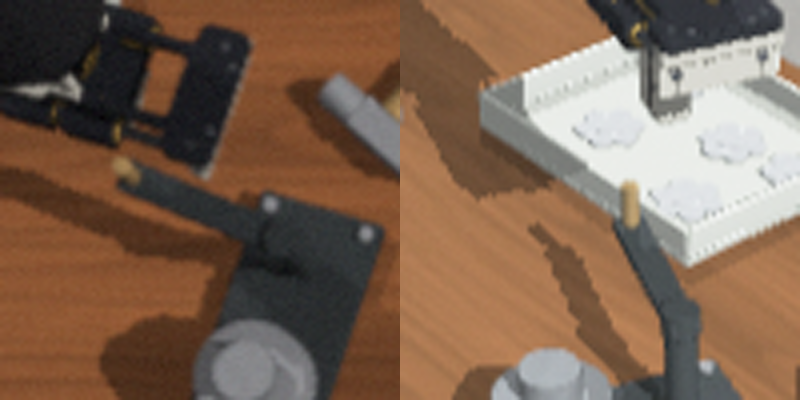

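play_rows(commands=[[[0,0,0,0.2,-0.1,2,0],[0,0,0,0.2,-0.1,4.5,0],[0,0,0,0.2,-0.1,6.5,0],[0,0,0,0.2,-0.1,7,0],[0,0,0,0.2,-0.1,7,0],[0,0,0,0.2,-0.1,7,0]]])

```text
clock: 16.42
tool_pos: [0.639, 0.1517, 0.1043]
orientation: [-180.0, -0.1, -16.5]
force: [-0.6, -0.3, 0.3]
opening: 0.0004
gripper_force: 0.0
```

```bash
python3 -c "
from h import *
go();o=ctrl.get_obs();print(stand(o['tool_pos']))"
```

```text
t 16.42 [0.639  0.1517 0.1043] [-1.7998e+02 -6.0000e-02 -1.6470e+01] F [-0.6 -0.3  0.3] op 0.0004 0.0
[127.38772762 109.3729317 ]
```

play_rows(commands=[[[0,0,0,-1,-0.1,0,0],[0,0,0,-2,-0.2,0,0],[0,0,0,-3,-0.2,0,0],[0,0,0,-4,-0.2,0,0],[0,0,0,-5,-0.1,0,0],[0,0,0,-6,0,0,0],[0,0,0,-7,0.2,0,0],[0,0,0,-8,0.5,0,0]]])

```text
clock: 17.08
tool_pos: [0.5595, 0.1696, 0.1031]
orientation: [180.0, -0.0, -16.5]
force: [1.4, -2.7, -0.4]
opening: 0.0008
gripper_force: 1.1
```

```bash
cat >> h.py <<'E'
def peg(s,exp):
    # peg: tan pixels near expected theta sweep
    h=cv2.cvtColor(s['color'],cv2.COLOR_RGB2LAB)
    best=[]
    for d in ctrl.find_in(s,'keeper_peg')[:3]+ctrl.find_in(s,'keeper')[:2]: best.append((np.round(d['bbox']).tolist(),round(d['conf'],2)))
    return best
E
python3 -c "
from h import *
go();o=ctrl.get_obs();print(stand(o['tool_pos']))
b=snap('side');a=snap('top');print(peg(a,0),peg(b,0))
for t in(97,80,60,45,30,0):
    r=np.radians(180-16.5-t);p=np.array([.5702,.058])+.11*np.array([np.cos(r),np.sin(r)]);print(t,proj(a,[*p,.11])[0].round(),proj(b,[*p,.124])[0].round())
"
```

```text
t 17.08 [0.5595 0.1696 0.1031] [ 1.7999e+02 -1.0000e-02 -1.6470e+01] F [ 1.4 -2.7 -0.4] op 0.0008 1.1
[ 46.06406386 103.95015079]
[([139.0, 155.0, 47.0, 22.0], 0.53), ([140.0, 156.0, 45.0, 18.0], 0.49)] [([181.0, 138.0, 44.0, 28.0], 0.79), ([179.0, 137.0, 46.0, 28.0], 0.69), ([335.0, 230.0, 26.0, 26.0], 0.39)]
97 [141. 141.] [208. 126.]
80 [137. 153.] [196. 129.]
60 [137. 168.] [185. 135.]
45 [141. 178.] [179. 140.]
30 [147. 187.] [175. 147.]
0 [165. 199.] [177. 160.]
```

play_rows(commands=[[[0,0,0,-0.7,0.3,0,0],[0,0,0,-1.4,0.65,0,0],[0,0,0,-2.1,1.1,0,0],[0,0,0,-2.7,1.5,0,0],[0,0,0,-3.3,1.9,0,0],[0,0,0,-3.8,2.3,0,0],[0,0,0,-4.2,2.7,0,0],[0,0,0,-4.7,3.2,0,0]]])

```text
clock: 18.05
tool_pos: [0.506, 0.1524, 0.1032]
orientation: [-180.0, -0.0, -16.5]
force: [0.6, 0.2, 0.8]
opening: 0.0007
gripper_force: 0.4
```

```bash
python3 -c "
from h import *
go();o=ctrl.get_obs();print(stand(o['tool_pos']))
b=snap('side');a=snap('top');print(peg(a,0),peg(b,0))
"
```

```text
t 18.05 [0.506  0.1524 0.1032] [-1.7996e+02 -2.0000e-02 -1.6480e+01] F [0.6 0.2 0.8] op 0.0007 0.4
[-0.3079871  72.27978653]
[([149.0, 153.0, 38.0, 36.0], 0.6), ([147.0, 154.0, 41.0, 34.0], 0.67), ([290.0, 217.0, 24.0, 25.0], 0.62)] [([174.0, 148.0, 50.0, 18.0], 0.63), ([172.0, 151.0, 56.0, 14.0], 0.69)]
```

play_rows(commands=[[[0,0,0,-0.3,0.4,0,0],[0,0,0,-0.65,0.9,0,0],[0,0,0,-1.0,1.5,0,0],[0,0,0,-1.3,2.05,0,0],[0,0,0,-1.55,2.6,0,0],[0,0,0,-1.75,3.1,0,0],[0,0,0,-1.9,3.6,0,0],[0,0,0,-2.05,4.0,0,0]]])

```text
clock: 19.02
tool_pos: [0.4751, 0.1192, 0.1032]
orientation: [-180.0, -0.0, -16.5]
force: [0.3, 1.2, 0.1]
opening: 0.0005
gripper_force: 0.4
```

```bash
python3 -c "
from h import *
go();o=ctrl.get_obs();print(stand(o['tool_pos']))
b=snap('side');a=snap('top');print(peg(a,0),peg(b,0))
for t in(20,15,10,5,0):
    r=np.radians(180-16.5-t);p=np.array([.5702,.058])+.11*np.array([np.cos(r),np.sin(r)]);print(t,proj(a,[*p,.11])[0].round(),proj(b,[*p,.124])[0].round(1))
h=cv2.cvtColor(b['color'],cv2.COLOR_RGB2LAB)
m=(h[...,2]>143)&(h[...,1]<138)
ys,xs=np.where(m[140:190,160:215]);print(len(xs),xs.mean()+160,ys.mean()+140,ys.min()+140,ys.max()+140,xs.min()+160,xs.max()+160)
"
```

```text
t 19.02 [0.4751 0.1192 0.1032] [-1.7999e+02 -1.0000e-02 -1.6500e+01] F [0.3 1.2 0.1] op 0.0005 0.4
[-20.50507973  31.69603107]
[([163.0, 153.0, 25.0, 50.0], 0.72), ([161.0, 154.0, 26.0, 48.0], 0.64)] [([174.0, 154.0, 53.0, 20.0], 0.57), ([176.0, 156.0, 51.0, 18.0], 0.6)]
20 [152. 192.] [174.5 151.1]
15 [155. 194.] [174.6 153.3]
10 [158. 196.] [175.  155.6]
5 [162. 198.] [175.9 157.8]
0 [165. 199.] [177. 160.]
135 177.14814814814815 167.94074074074075 140 186 160 214
```

play_rows(commands=[[[0,0,0,-0.1,0.2,0,0],[0,0,0,-0.1,0.35,0,0],[0,0,0,-0.1,0.5,0,0],[0,0,0,-0.1,0.5,0,0]]])

```text
clock: 19.65
tool_pos: [0.4728, 0.115, 0.103]
orientation: [180.0, 0.0, -16.5]
force: [-0.8, 0.0, -0.1]
opening: 0.0004
gripper_force: 0.2
```

play_rows(commands=[[[0,0,0,0,0.2,0,0],[0,0,0,0,0.3,0,0],[0,0,0,0,0.3,0,0]]])

```text
clock: 19.9
tool_pos: [0.4721, 0.1121, 0.103]
orientation: [180.0, 0.0, -16.5]
force: [-0.1, 0.3, -0.1]
opening: 0.0006
gripper_force: 0.2
```

play_rows(commands=[[[0,0,0,0,0.2,0,0],[0,0,0,0,0.3,0,0],[0,0,0,0,0.3,0,0]]])

```text
clock: 20.15
tool_pos: [0.4714, 0.1094, 0.1031]
orientation: [-180.0, -0.0, -16.5]
force: [-0.9, 1.3, -0.6]
opening: 0.0007
gripper_force: 0.6
```

```bash
python3 -c "
from h import *
go();o=ctrl.get_obs();print(stand(o['tool_pos']))
b=snap('side');a=snap('top');print(peg(a,0),peg(b,0))
"
```

```text
t 20.15 [0.4714 0.1094 0.1031] [-1.7998e+02 -1.0000e-02 -1.6500e+01] F [-0.9  1.3 -0.6] op 0.0007 0.6
[-21.33437388  21.25177452]
[([166.0, 155.0, 19.0, 50.0], 0.93), ([167.0, 156.0, 19.0, 46.0], 0.69)] [([175.0, 156.0, 49.0, 18.0], 0.88), ([175.0, 158.0, 51.0, 18.0], 0.84)]
```

play_rows(commands=[[[0,0,0,0,0.2,0,0],[0,0,0,0,0.4,0,0],[0,0,0,0,0.4,0,0]]])

```text
clock: 20.7
tool_pos: [0.4714, 0.1088, 0.1033]
orientation: [-179.6, -0.1, -16.5]
force: [-2.0, 16.2, -3.3]
opening: 0.0005
gripper_force: 7.4
```

play_rows(commands=[[[0,0,0,0,0.2,0,0],[0,0,0,0,0.3,0,0],[0,0,0,0,0.3,0,0]]])

```text
clock: 20.95
tool_pos: [0.4715, 0.1085, 0.1035]
orientation: [-179.4, -0.1, -16.5]
force: [-3.5, 27.7, -6.2]
opening: 0.0003
gripper_force: 12.6
```

```bash
python3 -c "
from h import *
go();o=ctrl.get_obs();print(stand(o['tool_pos']))
b=snap('side');a=snap('top');print(peg(a,0),peg(b,0))
"
```

```text
t 20.95 [0.4715 0.1085 0.1035] [-1.7938e+02 -1.5000e-01 -1.6520e+01] F [-3.5 27.7 -6.2] op 0.0003 12.6
[-20.94512206  20.37727069]
[([168.0, 154.0, 18.0, 50.0], 0.72), ([165.0, 155.0, 19.0, 46.0], 0.85)] [([176.0, 155.0, 50.0, 22.0], 0.86), ([174.0, 156.0, 50.0, 21.0], 0.73)]
```

At the stop (28 N, no further travel). Back off and rise.

play_rows(commands=[[[0,0,0,0,-0.8,0,0],[0,0,0,0,-2,0,0],[0,0,0,0,-4,0,0],[0,0,0,0,-6,0,0],[0,0,0,0,-6,-3,0],[0,0,0,0,-6,-7,0],[0,0,0,0,-6,-10,0],[0,0,0,0,-6,-10,0]]])

```text
clock: 21.92
tool_pos: [0.4898, 0.1624, 0.2095]
orientation: [-179.7, -0.4, -16.4]
force: [1.4, 0.3, 0.3]
opening: 0.0001
gripper_force: 0.0
```

play_rows(commands=[[[0,0,0,0,0,0,0],[0,0,0,0,0,0,0],[0,0,0,0,0,0,0],[0,0,0,0,0,0,0]]])

```text
clock: 22.25
tool_pos: [0.4859, 0.16, 0.2019]
orientation: [179.9, 0.1, -16.5]
force: [-0.0, -0.3, 0.1]
opening: 0.0004
gripper_force: 0.0
```

```bash
python3 -c "
from h import *
go()
b=snap('side');a=snap('top');print(peg(a,0),peg(b,0))
for n in('upper_roll','lower_roll','small_roll'):print(n,[(np.round(d['bbox']).tolist(),round(d['conf'],2)) for d in ctrl.find_in(b,n)[:5]])
# bar direction from top view: bar dark on the boss; check projected bar outline in side
x,e=fit([b],[.4494,-.1224],[(.028,0,.012),(.02,.012,.032)],pad=22);print('small',x)
h=cv2.cvtColor(b['color'],cv2.COLOR_RGB2HSV)
print(b['color'][150:180:2,170:186].tolist()[3:8])
"
```

```text
t 22.25 [0.4859 0.16   0.2019] [ 1.7988e+02  8.0000e-02 -1.6490e+01] F [-0.  -0.3  0.1] op 0.0004 0.0
[([162.0, 158.0, 23.0, 46.0], 0.62), ([160.0, 154.0, 26.0, 48.0], 0.78)] [([174.0, 156.0, 51.0, 19.0], 0.79), ([174.0, 157.0, 55.0, 18.0], 0.88)]
upper_roll [([274.0, 313.0, 38.0, 38.0], 0.97), ([172.0, 170.0, 30.0, 21.0], 0.88), ([367.0, 284.0, 41.0, 33.0], 0.61), ([164.0, 259.0, 37.0, 32.0], 0.55)]
lower_roll [([171.0, 183.0, 33.0, 20.0], 0.85)]
small_roll [([217.0, 229.0, 24.0, 25.0], 0.7)]
small [ 0.45039358 -0.12113996]
[[[174, 123, 82], [176, 121, 84], [177, 125, 85], [177, 125, 87], [178, 125, 85], [174, 122, 82], [173, 121, 82], [171, 122, 83], [171, 120, 81], [176, 123, 84], [176, 122, 85], [177, 124, 85], [180, 127, 87], [178, 126, 84], [174, 123, 82], [171, 120, 82]], [[174, 123, 82], [175, 122, 82], [175, 122, 83], [175, 123, 83], [176, 125, 85], [178, 124, 85], [183, 138, 95], [187, 144, 102], [186, 143, 99], [177, 127, 89], [172, 122, 81], [172, 121, 81], [171, 120, 82], [175, 122, 83], [178, 125, 84], [177, 125, 83]], [[175, 123, 82], [177, 124, 86], [173, 123, 83], [175, 121, 82], [173, 122, 82], [167, 129, 90], [188, 161, 115], [191, 164, 118], [192, 162, 117], [197, 168, 120], [167, 125, 88], [173, 122, 81], [174, 121, 83], [168, 117, 80], [169, 118, 82], [170, 119, 80]], [[180, 126, 87], [179, 127, 87], [179, 124, 84], [178, 126, 87], [174, 123, 85], [145, 108, 78], [127, 109, 79], [154, 131, 94], [171, 145, 104], [176, 149, 108], [165, 127, 90], [178, 124, 84], [176, 123, 85], [175, 122, 85], [173, 121, 84], [170, 118, 80]], [[180, 125, 85], [181, 127, 87], [180, 128, 86], [181, 126, 86], [182, 127, 87], [169, 123, 83], [123, 107, 78], [154, 132, 96], [169, 145, 104], [172, 148, 105], [160, 128, 91], [179, 125, 86], [176, 125, 86], [176, 124, 83], [176, 124, 85], [178, 125, 86]]]
```

```bash
python3 -c "
from h import *
b=snap('side');a=snap('top')
sub=b['color'][155:164,172:184].astype(int);w=np.clip(sub[...,1]-140,0,None);Y,X=np.mgrid[155:164,172:184];u,v=(X*w).sum()/w.sum(),(Y*w).sum()/w.sum();print('side',u,v)
p=atz(b,(u,v),.124);st=stand(p,(.4885,.0848));print(st,'theta',np.arctan2(st[1],88-st[0]))
for r in a['color'][194:206,156:174]: print(' '.join('%d,%d'%(x[0],x[0]-x[2]) for x in r.astype(int)))
"
```

```text
side 177.8015873015873 160.07539682539684
[-22.37103632  -3.38714131] theta -0.030679050381628655
56,23 75,36 75,15 76,1 80,-3 81,-1 78,1 77,-1 71,-4 56,-2 52,-5 49,-5 53,-5 48,-8 51,-6 50,-8 52,-4 58,-3
59,27 70,39 74,15 79,-2 78,-3 76,-2 76,0 78,0 67,-1 54,0 55,-3 52,-5 48,-4 50,-3 51,-5 51,-5 50,-4 56,-6
63,38 68,40 73,13 75,-3 81,-1 81,1 76,0 83,4 94,18 92,27 73,17 59,5 49,-2 50,-3 49,-7 53,-6 55,-3 60,-2
65,43 68,42 68,14 68,-4 75,-4 77,-2 84,7 118,39 135,58 135,61 130,58 101,36 64,10 49,-5 51,-6 52,-6 59,-3 74,-4
68,44 61,35 58,12 65,-4 79,-1 79,-2 102,21 136,56 152,72 151,74 151,74 122,56 92,34 68,11 50,-4 54,-5 59,-5 88,-3
70,44 62,30 39,8 59,-2 73,-3 82,0 107,19 136,53 149,73 152,75 147,71 131,62 112,55 85,32 59,6 55,-6 61,-6 84,-3
69,42 46,19 40,2 47,-4 63,-6 74,-5 95,5 108,30 123,57 135,64 132,64 119,57 111,54 88,33 57,7 51,-6 62,-2 73,-3
65,37 47,19 31,-2 38,-3 55,-3 75,-5 79,-2 74,6 75,26 86,38 95,43 94,47 93,44 67,17 52,0 58,-5 84,-1 101,-3
63,32 42,11 37,1 34,-3 49,-5 72,-3 80,-3 74,-2 55,1 55,1 60,10 65,19 61,14 50,1 49,-4 61,-6 94,-2 111,-3
50,22 39,4 31,-1 28,-3 36,-2 59,-4 94,-3 105,-5 103,-7 95,-4 75,-2 59,0 54,-2 49,-3 53,-5 80,-4 107,-4 109,-5
39,10 31,-2 29,-5 31,-2 32,-4 39,-2 74,-4 106,-3 123,-3 120,-6 115,-5 108,-2 98,-3 74,-5 73,-4 106,-6 125,-1 116,-3
39,1 43,-2 44,-5 36,-5 33,-5 30,-6 43,-2 69,-2 97,0 116,-4 131,-4 135,-1 122,-4 117,-4 117,-2 122,-5 117,-3 113,-3
```

```bash
python3 -c "
from plant import ctrl
print(ctrl.close_job())"
```

```text
the job is handed in; nothing more can be done
None
```

The nosed roll is seated on the spigot, the other large roll is seated on its nose, the keeper bar is at its stop, and the job was handed in at about 22 s; the hand-in returned no verdict.

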